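Find the unlatched valve hatch and push it open

ROBOT

A 7-joint arm with a two-finger parallel gripper is mounted at the origin on the work surface. World frame = base frame: x ahead of the robot, y to its left, z up, the work surface at z = 0. Lengths are in m, angles in rad, forces in N, time in s.
With the tool pointing down it reaches from about 0.425 to 0.825 m from the base axis. Payload 3.6 kg.
Tool frame: the origin (TCP) lies at the very end of the fingers, on their centre line; the grasp point (between the pads) lies 19 mm behind it; x points along the fingers, z is the direction in which the jaws open and shut, and the axes are right-handed (so a half turn about x gives the same grasp; the last joint's range is limited). The gripper opens to 85 mm and grips with 20 to 120 N. Pads are 22 mm wide; open, the fingers measure 114 mm over their backs; the gripper's body (76 mm by 85 mm) begins 54 mm behind the grasp point. The pads swing forward as they close: fully open they stand 13 mm farther back than shut.
Start: joints at [-0.026, 0.615, -0.013, 1.423, 0.008, 1.103, -0.04], TCP at [0.65, 0, 0.194] pointing down, gripper open.
Joint ranges: [-3.12, 3.12], [-0.3, 2.06], [-1.34, 1.32], [0.26, 2.42], [-1.36, 4.5], [0.01, 1.98], [-2.84, 2.84]. Speed limits (rad/s): [2.79, 2.79, 3.14, 3.14, 3.14, 3.14, 3.14].

INTERFACE

Orientations are given as a unit quaternion [w, x, y, z].
In Python, from plant import r, imaging, job gives the robot as it stands.
- The arm moves only by the tool play_rows, never from a script. Its argument "moves" is a list of rows, each a list of 6 numbers: the shift along the tool's x, y, z in cm, then the turn, a rotation vector about the tool's x, y, z in degrees. In form: [[dx, dy, dz, ax, ay, az], ...]. A call has 1 to 20 rows; each row shifts and turns the commanded pose from where the row before left it, along the tool's axes as they then stand; what a row does not reach is not made up. A row lasts 1/12 s, in which the tool goes at most 41.7 mm and 7.16 degrees, less where a joint would pass 70% of its speed; a pose out of reach is approached as far as the arm can. A call with a gripper value outside its range is refused whole. "jaw" is the opening, from 0 (shut) to 1 (fully open), set as the call begins (left out, the last holds). The fingers move at their own pace and stop on an object; the grip force is fixed at half the most. Time passes only in rows, so rows that do not move let the fingers close. It gives the time, the measured TCP pose, the force and the opening at its end, in the units of the state.
- r.observe(): the state, without advancing time (a new reading comes with each control period).
- imaging.get_image(name): name is "scene" or "side" or "wrist"; returns a dict with "image" (400x640x3 uint8, red, green, blue), "depth" (400x640 float32, m along the optical axis (not along the pixel's ray), 0 where there is no reading), "mtx" (3x3 intrinsics, pixels), "rvec" (rotation vector, rad) and "tvec" (3), from world to camera coordinates, as OpenCV has them. Camera axes: x right, y down, z forward; pixel columns grow to the right and rows downward; lengths in m; the calibration is good to about 2 mm. A picture is of the moment at which its call begins.
- job.job_done(): hands the job in, once; it reports no verdict.
The state is a dict: "t": time; "joint_pos": joint angles; "joint_velocities": joint speeds; "tau": joint torques, N m; "ee_pos": TCP position; "orientation": TCP orientation; "force": force on the tool from outside, world axes, zero at the start; "torque": the same for the moment, N m; "opening": finger opening in m.
Only numpy, scipy, OpenCV 4.12 (cv2) and the standard library are available. Lean on these libraries where they do the work, as an engineer would, in place of code of your own. Each camera call takes 0.05 s, during which the arm holds its last target.

TASK

Three of the four identical hatches on top of the amplifier chassis are latched and one is not. With the fingertips, press gently on the ribbed front end of one hatch after another until you find the one that rocks, then push its front end down until the hatch is fully open and leave it so, for getting at the valve below. Do not force the latched hatches, and leave the loose things on and around the chassis where they are: nothing needs to be picked up.

Things in the scene. Friction and masses are not known exactly. Their poses are not given: they have to be found in the camera images.
- chassis: grey amplifier chassis fixed to the bench, 256 mm deep (own x), 430 mm wide (y), 90 mm high; origin under its centre at bench level, x points away from the front panel with the knobs. In its flat top are four identical hatches side by side, pivot lines 30 mm in front of the centre, at 64 and 160 mm either side; behind them an 81 mm rear deck
- bay_a: one of four identical bays sunk in the chassis under one hatch each (slots vary; the letter tells nothing of its catch): steel well 154 mm (x) by 90 mm, 3 mm walls. Origin at bench level under the middle of its hatch, axes parallel to the chassis. A valve stands in the rear half, below 66 mm; the front half is empty down to 4 mm above the bench
- hatch_a (a joint): tilt of the hatch of bay_a: 0 shut, grows as its front (-x) end goes down. Aluminium plate 144 (x) by 80 by 4 mm, top flush at 90 mm, pivot line across its middle, 2 mm below its top. Exactly one hatch is unlatched: 2 to 3 N on its strip tilts it, up to a stop at 0.65; it stays where left. A latched one only springs 1 to 3 mm on its seal (at most 0.06) and comes back. Rear ends never go down
- strip_a (a point): centre of the ribbed press strip on top of hatch_a, 48 mm in front of its pivot line and 24 mm from its front edge, on its centre line; moves with the hatch. Strip 26 mm (x) by 50 mm, dark ribs along y
- bay_b: one of four identical bays sunk in the chassis under one hatch each (slots vary; the letter tells nothing of its catch): steel well 154 mm (x) by 90 mm, 3 mm walls. Origin at bench level under the middle of its hatch, axes parallel to the chassis. A valve stands in the rear half, below 66 mm; the front half is empty down to 4 mm above the bench
- hatch_b (a joint): tilt of the hatch of bay_b: 0 shut, grows as its front (-x) end goes down. Aluminium plate 144 (x) by 80 by 4 mm, top flush at 90 mm, pivot line across its middle, 2 mm below its top. Exactly one hatch is unlatched: 2 to 3 N on its strip tilts it, up to a stop at 0.65; it stays where left. A latched one only springs 1 to 3 mm on its seal (at most 0.06) and comes back. Rear ends never go down
- strip_b (a point): centre of the ribbed press strip on top of hatch_b, 48 mm in front of its pivot line and 24 mm from its front edge, on its centre line; moves with the hatch. Strip 26 mm (x) by 50 mm, dark ribs along y
- bay_c: one of four identical bays sunk in the chassis under one hatch each (slots vary; the letter tells nothing of its catch): steel well 154 mm (x) by 90 mm, 3 mm walls. Origin at bench level under the middle of its hatch, axes parallel to the chassis. A valve stands in the rear half, below 66 mm; the front half is empty down to 4 mm above the bench
- hatch_c (a joint): tilt of the hatch of bay_c: 0 shut, grows as its front (-x) end goes down. Aluminium plate 144 (x) by 80 by 4 mm, top flush at 90 mm, pivot line across its middle, 2 mm below its top. Exactly one hatch is unlatched: 2 to 3 N on its strip tilts it, up to a stop at 0.65; it stays where left. A latched one only springs 1 to 3 mm on its seal (at most 0.06) and comes back. Rear ends never go down
- strip_c (a point): centre of the ribbed press strip on top of hatch_c, 48 mm in front of its pivot line and 24 mm from its front edge, on its centre line; moves with the hatch. Strip 26 mm (x) by 50 mm, dark ribs along y
- bay_d: one of four identical bays sunk in the chassis under one hatch each (slots vary; the letter tells nothing of its catch): steel well 154 mm (x) by 90 mm, 3 mm walls. Origin at bench level under the middle of its hatch, axes parallel to the chassis. A valve stands in the rear half, below 66 mm; the front half is empty down to 4 mm above the bench
- hatch_d (a joint): tilt of the hatch of bay_d: 0 shut, grows as its front (-x) end goes down. Aluminium plate 144 (x) by 80 by 4 mm, top flush at 90 mm, pivot line across its middle, 2 mm below its top. Exactly one hatch is unlatched: 2 to 3 N on its strip tilts it, up to a stop at 0.65; it stays where left. A latched one only springs 1 to 3 mm on its seal (at most 0.06) and comes back. Rear ends never go down
- strip_d (a point): centre of the ribbed press strip on top of hatch_d, 48 mm in front of its pivot line and 24 mm from its front edge, on its centre line; moves with the hatch. Strip 26 mm (x) by 50 mm, dark ribs along y
- spare_valve: loose glass valve with black foot, 30 mm across, 60 mm tall, standing on the chassis rear deck; origin under its centre. To be left alone
- screw_jar: loose small lidded jar, 44 mm across, 42 mm tall, standing on the chassis rear deck; origin under its centre. To be left alone
- knob_cap: loose black control knob, 22 mm across, 14 mm tall, lying on the 38 mm wide strip of the chassis top between the two middle hatches; origin under its centre. To be left alone
- part_box: loose cardboard box 70 x 50 x 45 mm on the bench to the left of the chassis; origin under its centre. To be left alone
- tape_roll: loose black tape roll, 64 mm across, 18 mm high, flat on the bench to the right of the chassis; origin under its centre. To be left alone
- screwdriver: loose amber-handled screwdriver 170 mm long lying on the bench to the left; origin on its underside. To be left alone
- mug: loose white mug, 80 mm across, 90 mm tall, on the bench to the right; origin under its centre. To be left alone

How it is judged:
By the outcome, as a careful person would: the job done as asked, in the order asked, and still so for the second after the job is handed in, with the robot touching nothing.
It also fails if it takes over 45 s, if anything falls off the work surface, if the arm or the gripper's body presses on something with over 40 N, if the wrist force passes 120 N, or if a joint passes its speed limit or range.

## Working session

There is one attempt and no reset: what is moved stays moved. The work goes in short steps, Python scripts to look and compute and a tool call to move; the robot and the scene stay as the last step left them, time stands still between calls to the robot, and variables do not carry over. Pictures are saved under pics/ and viewed, and the job is handed in when it is done.

Besides the shell and the picture viewer there is one more tool, called after "Request:" by a JSON object that holds its "api" and its "payload". play_rows: Moves the arm, as the interface text tells. Its arguments: {"type":"object","properties":{"moves":{"type":"array"},"jaw":{"type":"number"}},"required":["moves"]}

```bash
mkdir -p pics; ls; python3 - <<'E'
from plant import r, imaging, job
import cv2,numpy as np
for n in ("scene","side","wrist"):
    d=imaging.get_image(n); cv2.imwrite(f"pics/{n}0.png",d["image"][:,:,::-1])
    np.savez(f"{n}0.npz",**d)
s=r.observe(); print(s)
E
```

```text
pics
{'t': 0.15, 'joint_pos': array([-0.02653497,  0.61567568, -0.01262629,  1.42456528,  0.00809717,
        1.1033893 , -0.04041153]), 'joint_velocities': array([-0.00201237, -0.00362917,  0.00150184, -0.00399242,  0.00177828,
        0.00062137, -0.00033808]), 'tau': array([ 9.62922204e-04, -4.69657230e+01,  2.59976937e-01, -1.71251339e+01,
        1.01253757e-02,  7.07855565e-03,  2.07303725e-05]), 'ee_pos': array([6.49328157e-01, 4.30187931e-05, 1.92706764e-01]), 'orientation': array([ 7.06403650e-01, -3.69449860e-05,  7.07809212e-01,  2.97937904e-05]), 'force': array([-0.70552446, -0.76354333,  0.06719403]), 'torque': array([-0.03783636, -0.00360002,  0.00725406]), 'opening': 0.08566647527787148}
```

View pics/scene0.png

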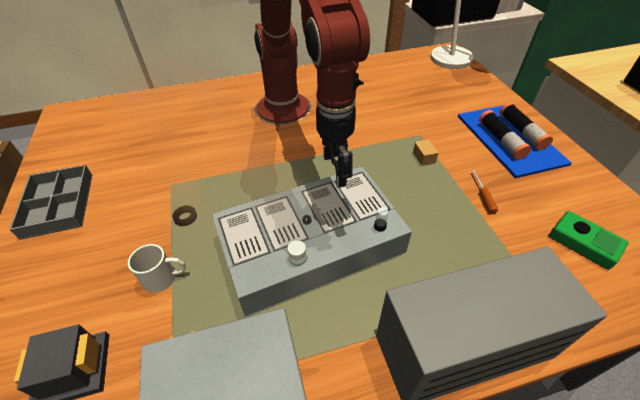

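View pics/side0.png

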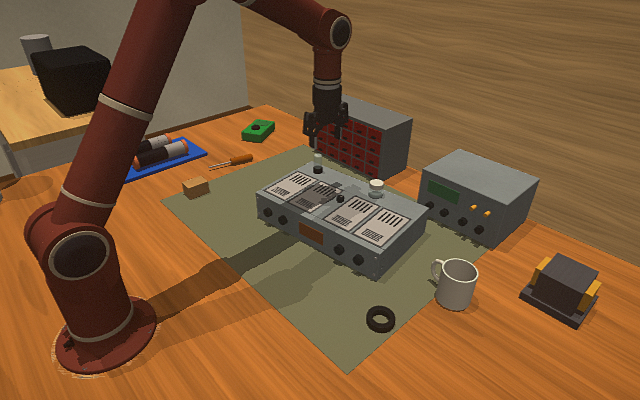

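View pics/wrist0.png

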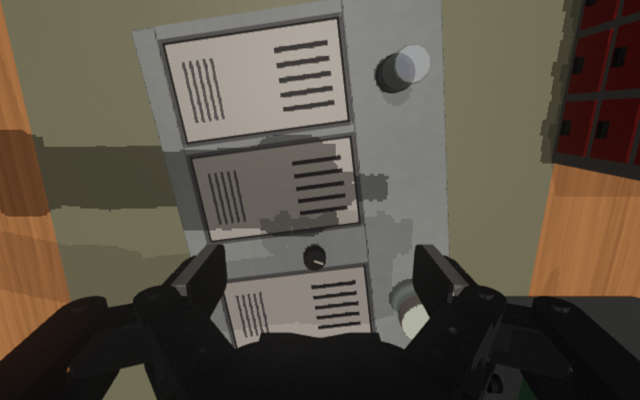

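The wrist view shows ribbed strips (ribs at about (203,90), (226,197), (250,310)) on the robot side and vents at the rear, with the knob cap between the middle hatches. Next I'll fit the chassis top from depth.

```bash
cat > h.py <<'E'
import numpy as np,cv2
def cloud(d):
    K=d["mtx"];R=cv2.Rodrigues(d["rvec"])[0];t=np.array(d["tvec"]).ravel()
    v,u=np.indices(d["depth"].shape);z=d["depth"]
    P=np.stack([(u-K[0,2])/K[0,0]*z,(v-K[1,2])/K[1,1]*z,z],-1)
    W=(P-t)@R
    W[z<=0]=np.nan
    return W
def proj(d,p):
    return cv2.projectPoints(np.float64(p).reshape(-1,1,3),np.float64(d["rvec"]),np.float64(d["tvec"]),d["mtx"],None)[0].reshape(-1,2)
E
python3 - <<'E'
from h import *
for n in("scene","side","wrist"):
    d=np.load(n+"0.npz");W=cloud(d)
    x,y,z=W[...,0],W[...,1],W[...,2]
    m=(abs(z-.09)<.006)&(x>.4)&(x<1)&(abs(y)<.4)
    m=m.astype(np.uint8)
    nl,l,st,_=cv2.connectedComponentsWithStats(m)
    k=1+np.argmax(st[1:,4]);p=W[l==k]
    print(n,len(p),np.median(p[:,2]),cv2.minAreaRect(p[:,:2].astype(np.float32)*1000))
E
```

```text
scene 13506 0.09089606339743403 ((648.1005249023438, -62.81837463378906), (258.3336181640625, 430.6507568359375), 7.584792137145996)
side 7564 0.08877763050421757 ((648.030517578125, -63.93409729003906), (261.1098327636719, 432.6238098144531), 7.732736587524414)
wrist 81401 0.09062337595815666 ((641.4449462890625, -20.369598388671875), (255.98251342773438, 341.4056396484375), 7.682882308959961)
```

```bash
cat >> h.py <<'E'
C=np.array([.648,-.0633]);A=np.radians(7.65)
R2=np.array([[np.cos(A),-np.sin(A)],[np.sin(A),np.cos(A)]])
def ch(x,y,z=.09): return np.r_[C+R2@[x,y],z]
YS=[.16,.064,-.064,-.16]
E
python3 - <<'E'
from h import *
d=np.load("wrist0.npz");im=d["image"][:,:,::-1].copy()
e=np.load("scene0.npz");im2=e["image"][:,:,::-1].copy()
for Y in YS:
    print(Y,ch(-.078,Y).round(4))
    for dd,i in((d,im),(e,im2)):
        q=np.array([ch(-.078+a,Y+b) for a,b in((-.013,-.025),(.013,-.025),(.013,.025),(-.013,.025))])
        cv2.polylines(i,[proj(dd,q).astype(int)],True,(0,0,255))
        q=np.array([ch(-.03+a,Y+b) for a,b in((-.072,-.04),(.072,-.04),(.072,.04),(-.072,.04))])
        cv2.polylines(i,[proj(dd,q).astype(int)],True,(0,255,0))
cv2.imwrite("pics/ov.png",im);cv2.imwrite("pics/ov2.png",cv2.resize(im2[150:320,190:430],None,fx=3,fy=3))
E
```

```text
0.16 [0.5494 0.0849 0.09  ]
0.064 [ 0.5622 -0.0103  0.09  ]
-0.064 [ 0.5792 -0.1371  0.09  ]
-0.16 [ 0.592  -0.2323  0.09  ]
```

View pics/ov.png

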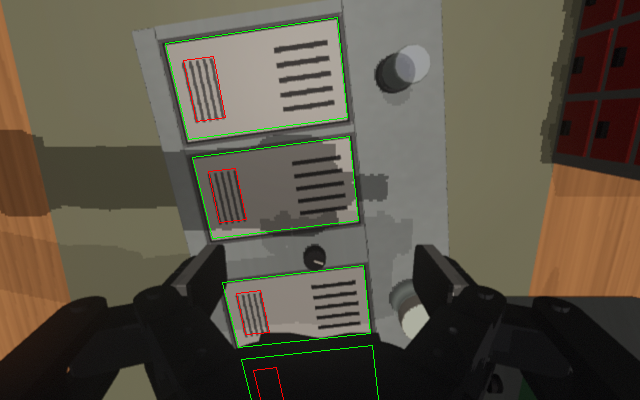

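View pics/ov2.png

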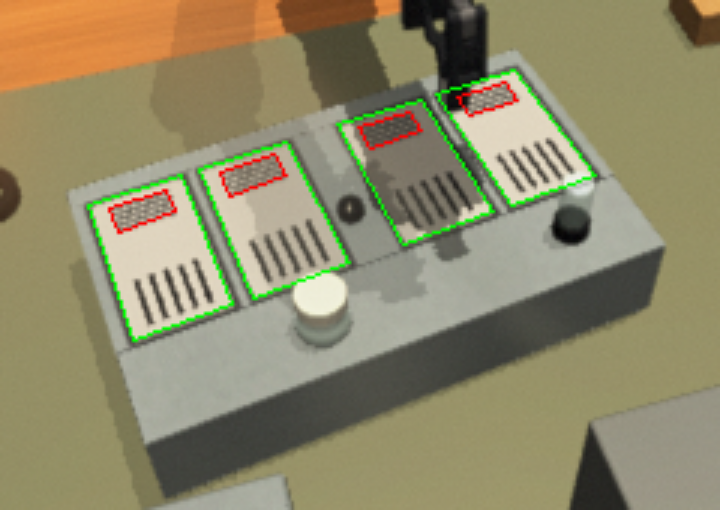

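Overlays of the hatches and strips line up with both images. I'll start with the nearest hatch (chassis y = +64).

Request:
{"api": "play_rows", "payload": {"moves": [[0,-0.3,-2.9,0,0,0],[0,-0.4,-2.9,0,0,0],[0,-0.3,-2.9,0,0,0],[0,0,0,-4,0,0],[0,0,0,-3.65,0,0],[2.5,0,0,0,0,0],[2.5,0,0,0,0,0],[1.5,0,0,0,0,0],[0,0,0,0,0,0],[0,0,0,0,0,0],[0,0,0,0,0,0],[0,0,0,0,0,0]], "jaw": 0}}

```text
t: 1.15
ee_pos: [0.5641, -0.0099, 0.13]
orientation: [0.707, -0.047, 0.705, 0.047]
force: [0.1, -0.6, 0.2]
opening: 0.0003
```

Request:
{"api": "play_rows", "payload": {"moves": [[1.5,0,0,0,0,0],[1.2,0,-0.2,0,0,0],[0.6,0,0,0,0,0],[0.2,0,0,0,0,0],[0,0,0,0,0,0],[0,0,0,0,0,0]]}}

```text
t: 1.65
ee_pos: [0.5618, -0.0102, 0.0944]
orientation: [0.706, -0.047, 0.705, 0.047]
force: [0.3, -0.4, 0.1]
opening: 0.0001
```

Request:
{"api": "play_rows", "payload": {"moves": [[0.1,0,0,0,0,0],[0.1,0,0,0,0,0],[0.1,0,0,0,0,0],[0,0,0,0,0,0],[0,0,0,0,0,0]]}}

```text
t: 2.07
ee_pos: [0.561, -0.0102, 0.0906]
orientation: [0.706, -0.047, 0.706, 0.047]
force: [-0.7, 0.6, 0.6]
opening: -0.0002
```

Request:
{"api": "play_rows", "payload": {"moves": [[0.1,0,0,0,0,0],[0,0,0,0,0,0],[0,0,0,0,0,0]]}}

```text
t: 2.32
ee_pos: [0.5609, -0.0102, 0.0895]
orientation: [0.705, -0.047, 0.706, 0.047]
force: [-0.4, -0.5, -0.2]
opening: 0.0001
```

Request:
{"api": "play_rows", "payload": {"moves": [[0.1,0,0,0,0,0],[0,0,0,0,0,0],[0,0,0,0,0,0]]}}

```text
t: 2.57
ee_pos: [0.5609, -0.0102, 0.0885]
orientation: [0.705, -0.047, 0.706, 0.047]
force: [-0.3, -0.1, 0.2]
opening: 0.0001
```

Request:
{"api": "play_rows", "payload": {"moves": [[0.1,0,0,0,0,0],[0,0,0,0,0,0],[0,0,0,0,0,0]]}}

```text
t: 2.82
ee_pos: [0.5609, -0.0102, 0.0875]
orientation: [0.705, -0.047, 0.706, 0.047]
force: [0.7, -0.2, -0.0]
opening: 0.0003
```

Request:
{"api": "play_rows", "payload": {"moves": [[0.1,0,0,0,0,0],[0,0,0,0,0,0],[0,0,0,0,0,0]]}}

```text
t: 3.07
ee_pos: [0.5609, -0.0102, 0.0865]
orientation: [0.705, -0.047, 0.706, 0.047]
force: [0.6, -0.1, 0.3]
opening: -0.0002
```

```bash
cat > pic.py <<'E'
from plant import r, imaging
from h import *
import sys
t=sys.argv[1]
for n in ("side","wrist"):
    d=imaging.get_image(n); np.savez(f"{n}{t}.npz",**d);im=d["image"][:,:,::-1]
    if n=="side": im=cv2.resize(im[140:280,230:450],None,fx=3.5,fy=3.5)
    cv2.imwrite(f"pics/{n}{t}.png",im)
s=r.observe();print(s["t"],s["ee_pos"],s["force"])
E
python3 pic.py 1
```

```text
3.1667 [ 0.56097616 -0.01027323  0.08657674] [0.28344235 0.26186339 0.6368777 ]
```

View pics/side1.png

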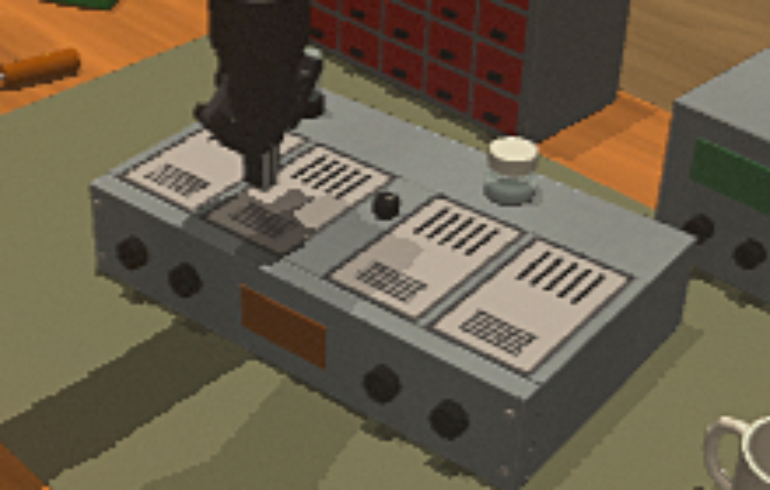

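View pics/wrist1.png

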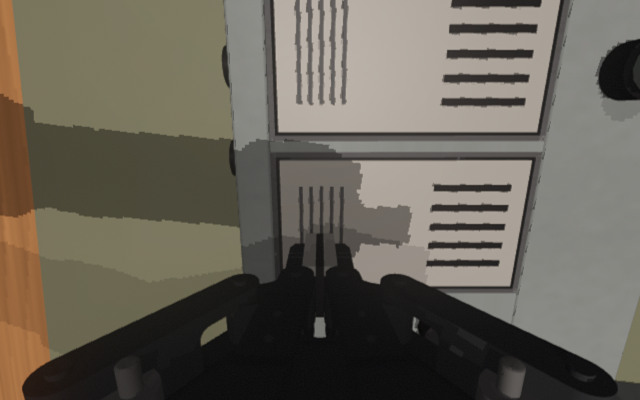

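```bash
python3 - <<'E'
from h import *
for n in("side","wrist"):
    d=np.load(n+"1.npz");p=proj(d,[[.561,-.0103,.0866],[.561,-.0103,.0966],ch(-.078,.064),[.561,-.0103,.1066]])
    print(n,p.round(1).tolist(),((p-[230,140])*3.5).round().tolist())
d=np.load("side1.npz");W=cloud(d)
for u in(300,303,305,307):
  for v in range(184,204,2): print((u,v),W[v,u].round(4),d["image"][v,u])
E
```

```text
side [[303.8, 203.5], [303.8, 200.6], [304.1, 202.3], [303.8, 197.6]] [[258.0, 222.0], [258.0, 212.0], [259.0, 218.0], [258.0, 202.0]]
wrist [[320.3, 222.5], [320.3, 228.2], [322.3, 224.5], [320.4, 234.5]] [[316.0, 289.0], [316.0, 309.0], [323.0, 296.0], [316.0, 331.0]]
(300, 184) [ 0.5336 -0.0277  0.1702] [37 33 29]
(300, 186) [nan nan nan] [32 31 28]
(300, 188) [ 0.5482 -0.01    0.1433] [49 46 42]
(300, 190) [ 0.5497 -0.0081  0.1354] [38 34 29]
(300, 192) [0.5929 0.0433 0.0861] [114 114 106]
(300, 194) [0.5833 0.0321 0.0886] [101  93  85]
(300, 196) [0.5753 0.0228 0.0897] [104  94  86]
(300, 198) [0.5694 0.016  0.0886] [113 104  95]
(300, 200) [0.5626 0.0081 0.0887] [71 67 61]
(300, 202) [ 5.552e-01 -5.000e-04  8.950e-02] [64 58 55]
(303, 184) [ 0.5495 -0.0214  0.1607] [37 32 31]
(303, 186) [ 0.5486 -0.0223  0.1552] [38 32 31]
(303, 188) [ 0.5511 -0.0192  0.1464] [38 33 30]
(303, 190) [ 0.552  -0.0181  0.1391] [35 33 30]
(303, 192) [ 0.5512 -0.0188  0.1333] [24 24 17]
(303, 194) [0.5904 0.0269 0.088 ] [179 164 150]
(303, 196) [0.5847 0.0204 0.0867] [193 178 161]
(303, 198) [0.5758 
[... 366 characters left out ...]
94) [ 0.558  -0.0193  0.1241] [70 67 61]
(305, 196) [0.5871 0.0144 0.0885] [196 182 165]
(305, 198) [0.5794 0.0056 0.0893] [108  99  87]
(305, 200) [ 0.5716 -0.0033  0.0903] [58 52 47]
(305, 202) [ 0.568  -0.0074  0.0871] [64 58 54]
(307, 184) [ 0.564  -0.0211  0.1547] [47 42 37]
(307, 186) [ 0.5637 -0.0214  0.1485] [43 40 34]
(307, 188) [ 0.5618 -0.0235  0.1439] [43 43 37]
(307, 190) [ 0.564  -0.0209  0.1353] [41 38 33]
(307, 192) [ 0.561  -0.0243  0.1317] [33 30 25]
(307, 194) [0.6009 0.0212 0.0862] [187 172 156]
(307, 196) [0.5918 0.0109 0.0882] [195 180 162]
(307, 198) [0.5853 0.0036 0.0877] [103  94  85]
(307, 200) [ 0.578  -0.0046  0.088 ] [89 85 76]
(307, 202) [nan nan nan] [49 43 42]
```

The fingertip in the side view (about (305,195)) is still some 25–30 mm above the strip, despite the reported z of 0.087. I'll trust the image and contact force, and keep going down carefully.

Request:
{"api": "play_rows", "payload": {"moves": [[0.3,0,0,0,0,0],[0.3,0,0,0,0,0],[0.3,0,0,0,0,0],[0,0,0,0,0,0],[0,0,0,0,0,0]]}}

```text
t: 3.58
ee_pos: [0.5607, -0.0102, 0.0772]
orientation: [0.705, -0.047, 0.706, 0.047]
force: [0.1, -0.5, -0.3]
opening: 0.0002
```

```bash
python3 pic.py 2;  python3 - <<'E'
from h import *
d=np.load("side2.npz");W=cloud(d)
for u in(303,305,307):
  for v in range(190,206,1): print((u,v),W[v,u].round(4),d["image"][v,u].mean().round())
E
```

```text
3.6833 [ 0.56104653 -0.01022335  0.07758463] [-0.57731074  0.74416707  0.47831469]
(303, 190) [ 0.5512 -0.019   0.1398] 33.0
(303, 191) [ 0.551  -0.0191  0.1368] 34.0
(303, 192) [ 0.5492 -0.0212  0.1353] 31.0
(303, 193) [ 0.5502 -0.02    0.131 ] 32.0
(303, 194) [ 0.5495 -0.0207  0.1284] 31.0
(303, 195) [ 0.55   -0.02    0.1246] 28.0
(303, 196) [ 0.5505 -0.0194  0.1208] 66.0
(303, 197) [0.5785 0.0132 0.0894] 100.0
(303, 198) [0.5775 0.0121 0.087 ] 86.0
(303, 199) [0.5723 0.0062 0.0887] 59.0
(303, 200) [5.671e-01 2.000e-04 9.060e-02] 57.0
(303, 201) [ 0.5649 -0.0023  0.0893] 73.0
(303, 202) [ 0.5615 -0.0062  0.0895] 63.0
(303, 203) [ 0.5573 -0.0111  0.0904] 54.0
(303, 204) [ 0.5552 -0.0134  0.0891] 69.0
(303, 205) [ 0.5507 -0.0186  0.0904] 56.0
(305, 190) [ 0.5567 -0.0209  0.1384] 80.0
(305, 191) [ 0.5551 -0.0227  0.1367] 78.0
(305, 192) [ 0.5574 -0.0201  0.1312] 77.0
(305, 193) [ 0.5559 -0.0217  0.1294] 76.0
(305, 194) [ 0.5588 -0.0183  0.1233] 78.0
(305, 195) [ 0.5556 -0.0219  0.1231] 74.0
(305, 196) [ 0.5558 -0.0217  0.1196] 74.0
(305, 197) [ 0.5574 -0.0197  0.1147] 85.0
(305, 198) 
[... 286 characters left out ...]
[ 0.556  -0.021   0.0892] 70.0
(307, 190) [ 0.5657 -0.019   0.1337] 41.0
(307, 191) [ 0.5636 -0.0214  0.1325] 42.0
(307, 192) [ 0.5622 -0.0229  0.1305] 40.0
(307, 193) [ 0.5608 -0.0245  0.1286] 41.0
(307, 194) [ 0.5622 -0.0228  0.1239] 39.0
(307, 195) [ 0.5597 -0.0256  0.1231] 31.0
(307, 196) [ 0.5618 -0.0233  0.1178] 101.0
(307, 197) [0.5858 0.0041 0.0906] 188.0
(307, 198) [0.5841 0.0023 0.0888] 100.0
(307, 199) [ 0.5809 -0.0013  0.0886] 101.0
(307, 200) [ 0.5777 -0.005   0.0884] 82.0
(307, 201) [ 0.5741 -0.009   0.0885] 60.0
(307, 202) [ 0.5684 -0.0155  0.0909] 48.0
(307, 203) [ 0.566  -0.0182  0.09  ] 66.0
(307, 204) [ 0.5624 -0.0222  0.0903] 51.0
(307, 205) [ 0.5596 -0.0254  0.0898] 48.0
```

View pics/side2.png

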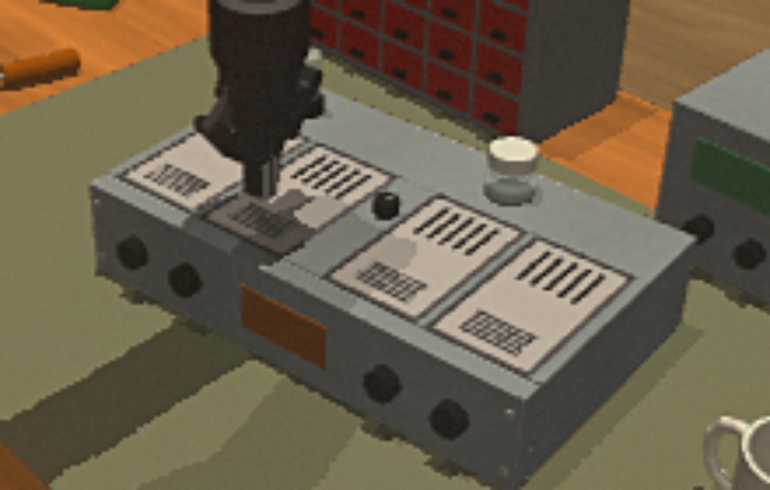

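Request:
{"api": "play_rows", "payload": {"moves": [[0.3,0,0,0,0,0],[0.3,0,0,0,0,0],[0.3,0,0,0,0,0],[0.3,0,0,0,0,0],[0.2,0,0,0,0,0],[0,0,0,0,0,0],[0,0,0,0,0,0]]}}

```text
t: 4.27
ee_pos: [0.5609, -0.0102, 0.0634]
orientation: [0.705, -0.047, 0.706, 0.047]
force: [-0.5, -0.6, 0.7]
opening: -0.0002
```

Request:
{"api": "play_rows", "payload": {"moves": [[0.2,0,0,0,0,0],[0,0,0,0,0,0],[0,0,0,0,0,0]]}}

```text
t: 4.52
ee_pos: [0.561, -0.0102, 0.0616]
orientation: [0.706, -0.047, 0.706, 0.047]
force: [-1.0, 0.5, 0.3]
opening: 0.0001
```

```bash
python3 pic.py 3
```

```text
4.6167 [ 0.56105433 -0.01027554  0.06170374] [-0.80128524  0.33997903  0.42942087]
```

View pics/side3.png

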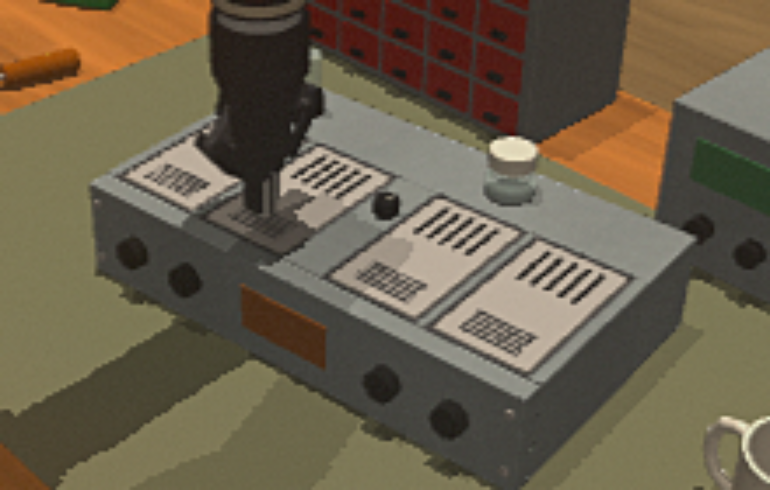

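View pics/wrist3.png

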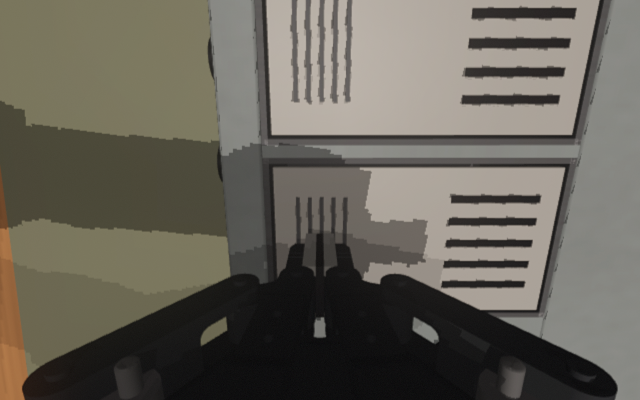

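The fingertip (side ~(265,212)) is now just above the strip. I'll approach in 1 mm steps from here.

Request:
{"api": "play_rows", "payload": {"moves": [[0.15,0,0,0,0,0],[0.15,0,0,0,0,0],[0,0,0,0,0,0],[0,0,0,0,0,0]]}}

```text
t: 4.95
ee_pos: [0.5608, -0.0102, 0.0585]
orientation: [0.705, -0.047, 0.706, 0.047]
force: [0.1, -0.1, 0.1]
opening: 0.0004
```

Request:
{"api": "play_rows", "payload": {"moves": [[0.1,0,0,0,0,0],[0,0,0,0,0,0],[0,0,0,0,0,0]]}}

```text
t: 5.2
ee_pos: [0.5609, -0.0102, 0.0575]
orientation: [0.705, -0.047, 0.706, 0.047]
force: [0.5, -1.2, 0.3]
opening: -0.0005
```

Request:
{"api": "play_rows", "payload": {"moves": [[0.1,0,0,0,0,0],[0,0,0,0,0,0],[0,0,0,0,0,0]]}}

```text
t: 5.45
ee_pos: [0.5609, -0.0103, 0.0565]
orientation: [0.705, -0.047, 0.706, 0.047]
force: [-0.0, 1.1, -0.3]
opening: 0.0001
```

Request:
{"api": "play_rows", "payload": {"moves": [[0.1,0,0,0,0,0],[0,0,0,0,0,0],[0,0,0,0,0,0]]}}

```text
t: 5.7
ee_pos: [0.5609, -0.0102, 0.0555]
orientation: [0.705, -0.047, 0.706, 0.047]
force: [0.3, 0.3, 0.2]
opening: -0.0003
```

Request:
{"api": "play_rows", "payload": {"moves": [[0.1,0,0,0,0,0],[0,0,0,0,0,0],[0,0,0,0,0,0]]}}

```text
t: 5.95
ee_pos: [0.5609, -0.0103, 0.0545]
orientation: [0.705, -0.047, 0.706, 0.047]
force: [0.1, 0.0, 0.0]
opening: 0.0
```

Request:
{"api": "play_rows", "payload": {"moves": [[0.1,0,0,0,0,0],[0,0,0,0,0,0],[0,0,0,0,0,0]]}}

```text
t: 6.2
ee_pos: [0.5609, -0.0103, 0.0535]
orientation: [0.705, -0.047, 0.706, 0.047]
force: [1.0, -1.0, 0.2]
opening: -0.0001
```

```bash
python3 pic.py 4; python3 - <<'E'
from h import *
d=np.load("side4.npz");W=cloud(d)
for u in(303,305,307):
  for v in range(196,206,1): print((u,v),W[v,u].round(4),d["image"][v,u].mean().round())
E
```

```text
6.3 [ 0.56099582 -0.01025583  0.0535843 ] [-0.52468034  0.06608979 -0.40991814]
(303, 196) [ 0.549  -0.0211  0.1223] 32.0
(303, 197) [ 0.5529 -0.0165  0.1151] 37.0
(303, 198) [ 0.5516 -0.018   0.1131] 32.0
(303, 199) [ 0.5507 -0.0189  0.1106] 33.0
(303, 200) [ 0.5503 -0.0194  0.1078] 33.0
(303, 201) [ 0.5503 -0.0193  0.1044] 34.0
(303, 202) [ 0.5488 -0.021   0.1025] 27.0
(303, 203) [ 0.5529 -0.0162  0.0949] 56.0
(303, 204) [ 0.5535 -0.0154  0.0909] 76.0
(303, 205) [ 0.5516 -0.0176  0.0895] 57.0
(305, 196) [ 0.5566 -0.0208  0.1188] 77.0
(305, 197) [ 0.5583 -0.0188  0.1139] 78.0
(305, 198) [ 0.5571 -0.0201  0.1117] 76.0
(305, 199) [ 0.5573 -0.0198  0.1081] 81.0
(305, 200) [ 0.5556 -0.0218  0.1065] 78.0
(305, 201) [ 0.5571 -0.0199  0.1016] 77.0
(305, 202) [ 0.5556 -0.0216  0.0998] 77.0
(305, 203) [ 0.5573 -0.0196  0.0946] 77.0
(305, 204) [ 0.5572 -0.0197  0.0914] 81.0
(305, 205) [ 0.5573 -0.0195  0.0878] 68.0
(307, 196) [ 0.5612 -0.0239  0.1183] 41.0
(307, 197) [ 0.5629 -0.0219  0.1133] 42.0
(307, 198) [ 0.5641 -0.0205  0.1087] 41.0
(307, 199) [ 0.5629 -0.0219  0.1067] 38.0
(307, 200) [ 0.5642 -0.0204  0.102 ] 41.0
(307, 201) [ 0.5631 -0.0215  0.0997] 42.0
(307, 202) [ 0.5628 -0.0219  0.0967] 51.0
(307, 203) [ 0.5621 -0.0226  0.094 ] 56.0
(307, 204) [ 0.5623 -0.0223  0.0903] 50.0
(307, 205) [ 0.5585 -0.0266  0.0909] 44.0
```

View pics/side4.png

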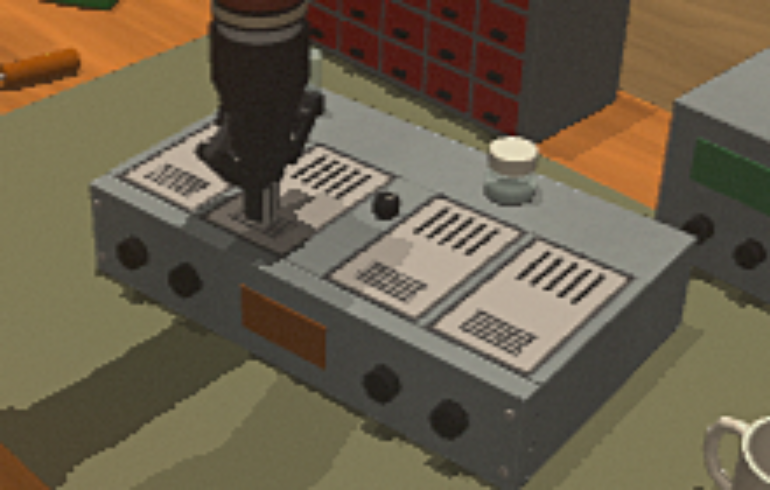

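Request:
{"api": "play_rows", "payload": {"moves": [[0.1,0,0,0,0,0],[0,0,0,0,0,0],[0,0,0,0,0,0]]}}

```text
t: 6.55
ee_pos: [0.561, -0.0102, 0.0525]
orientation: [0.705, -0.047, 0.706, 0.047]
force: [0.1, -0.4, 0.5]
opening: -0.0004
```

Request:
{"api": "play_rows", "payload": {"moves": [[0.1,0,0,0,0,0],[0,0,0,0,0,0],[0,0,0,0,0,0]]}}

```text
t: 6.8
ee_pos: [0.561, -0.0102, 0.0519]
orientation: [0.706, -0.047, 0.705, 0.047]
force: [-0.6, 0.5, 2.9]
opening: -0.0001
```

Request:
{"api": "play_rows", "payload": {"moves": [[0.1,0,0,0,0,0],[0,0,0,0,0,0],[0,0,0,0,0,0]]}}

```text
t: 7.05
ee_pos: [0.5611, -0.0102, 0.0513]
orientation: [0.706, -0.047, 0.705, 0.047]
force: [-2.1, -0.2, 6.1]
opening: 0.0001
```

Force rose to 6 N in about 1 mm, so this hatch (+64) is latched. I'll lift and try +160.

Request:
{"api": "play_rows", "payload": {"moves": [[-1,0,0,0,0,0],[-1,0,0,0,0,0],[0,3,0,0,0,0],[0,3.4,0,0,0,0],[0,3.2,0,0,0,0],[1,0,0,0,0,0],[0.6,0,0,0,0,0],[0,0,0,0,0,0],[0,0,0,0,0,0]]}}

```text
t: 7.8
ee_pos: [0.5482, 0.083, 0.0545]
orientation: [0.705, -0.047, 0.706, 0.046]
force: [0.2, 0.1, -0.2]
opening: -0.0002
```

Request:
{"api": "play_rows", "payload": {"moves": [[0.1,0,0,0,0,0],[0,0,0,0,0,0],[0,0,0,0,0,0]]}}

```text
t: 8.05
ee_pos: [0.5486, 0.0839, 0.0539]
orientation: [0.706, -0.047, 0.705, 0.047]
force: [-0.2, -0.3, 0.8]
opening: -0.0
```

Request:
{"api": "play_rows", "payload": {"moves": [[0.1,0,0,0,0,0],[0,0,0,0,0,0],[0,0,0,0,0,0]]}}

```text
t: 8.3
ee_pos: [0.5482, 0.0848, 0.0526]
orientation: [0.706, -0.047, 0.706, 0.047]
force: [0.8, -0.5, -0.0]
opening: 0.0003
```

Request:
{"api": "play_rows", "payload": {"moves": [[0.1,0,0,0,0,0],[0,0,0,0,0,0],[0,0,0,0,0,0]]}}

```text
t: 8.55
ee_pos: [0.5483, 0.0848, 0.0517]
orientation: [0.706, -0.047, 0.705, 0.047]
force: [0.5, -0.1, 0.8]
opening: -0.0001
```

Request:
{"api": "play_rows", "payload": {"moves": [[0.1,0,0,0,0,0],[0,0,0,0,0,0],[0,0,0,0,0,0]]}}

```text
t: 8.8
ee_pos: [0.5483, 0.0848, 0.0507]
orientation: [0.706, -0.047, 0.705, 0.047]
force: [-0.6, 1.1, 1.3]
opening: 0.0002
```

Request:
{"api": "play_rows", "payload": {"moves": [[0.1,0,0,0,0,0],[0,0,0,0,0,0],[0,0,0,0,0,0]]}}

```text
t: 9.05
ee_pos: [0.5483, 0.0849, 0.0496]
orientation: [0.706, -0.047, 0.705, 0.047]
force: [-0.4, -0.7, 2.0]
opening: -0.0001
```

Request:
{"api": "play_rows", "payload": {"moves": [[0.1,0,0,0,0,0],[0,0,0,0,0,0],[0,0,0,0,0,0]]}}

```text
t: 9.3
ee_pos: [0.5483, 0.0849, 0.0485]
orientation: [0.706, -0.047, 0.705, 0.047]
force: [0.7, -0.9, 1.7]
opening: -0.0001
```

Here the force stays flat at about 2 N while the tip keeps sinking, so this hatch is rocking. I'll push on.

Request:
{"api": "play_rows", "payload": {"moves": [[0.2,0,0,0,0,0],[0.2,0,0,0,0,0],[0,0,0,0,0,0],[0,0,0,0,0,0]]}}

```text
t: 9.63
ee_pos: [0.5482, 0.085, 0.0443]
orientation: [0.705, -0.047, 0.706, 0.047]
force: [0.2, -0.5, 0.9]
opening: -0.0
```

```bash
python3 pic.py 5
```

```text
9.7333 [0.5478593  0.08508868 0.04430672] [0.2525075  0.43808631 0.00417707]
```

View pics/side5.png

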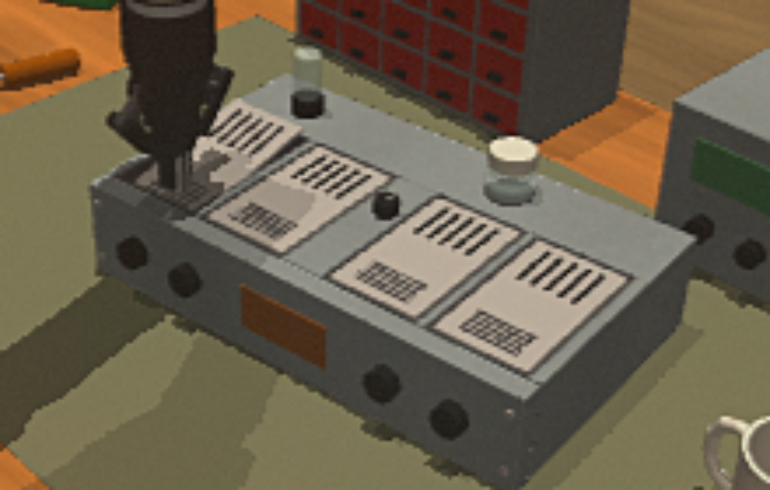

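View pics/wrist5.png

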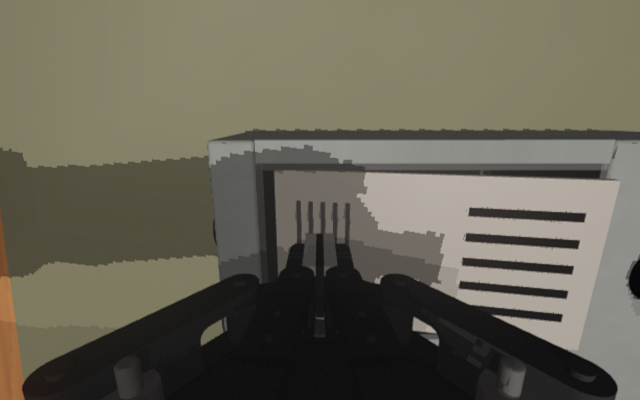

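The rear end of the left hatch is visibly raised (side ~(245,125)), and the other hatches are flush. I'll keep pushing in small steps until I reach the stop.

Request:
{"api": "play_rows", "payload": {"moves": [[0.2,0,0,0,0,0],[0.2,0,0,0,0,0],[0.2,0,0,0,0,0],[0.2,0,0,0,0,0],[0.2,0,0,0,0,0],[0,0,0,0,0,0],[0,0,0,0,0,0]]}}

```text
t: 10.32
ee_pos: [0.5472, 0.0847, 0.034]
orientation: [0.705, -0.047, 0.706, 0.047]
force: [-0.2, 0.2, -0.1]
opening: -0.0001
```

Request:
{"api": "play_rows", "payload": {"moves": [[0.2,0,0,0,0,0],[0.2,0,0,0,0,0],[0,0,0,0,0,0],[0,0,0,0,0,0]]}}

```text
t: 10.65
ee_pos: [0.5476, 0.0848, 0.0302]
orientation: [0.705, -0.047, 0.706, 0.047]
force: [0.5, 0.1, -0.3]
opening: 0.0
```

```bash
python3 pic.py 6; cat > tilt.py <<'E'
from h import *
import sys
d=np.load(sys.argv[1]);W=cloud(d)
L=(W[...,:2]-C)@R2
x=L[...,0]+.03
m=(abs(L[...,1]-.16)<.03)&(x>.01)&(x<.065)&(W[...,2]>.085)&(W[...,2]<.14)
X,Z=x[m],W[...,2][m]
for _ in range(4):
    p=np.polyfit(X,Z,1);k=abs(np.polyval(p,X)-Z)<.005;X,Z=X[k],Z[k]
print(len(X),"tilt",np.arctan(p[0]),p[1])
E
python3 tilt.py side6.npz
```

```text
10.75 [0.54759012 0.08480573 0.03023205] [-0.27578024 -0.42409772  0.25156617]
242 tilt 0.4687324914863229 0.08914398891843836
```

View pics/side6.png

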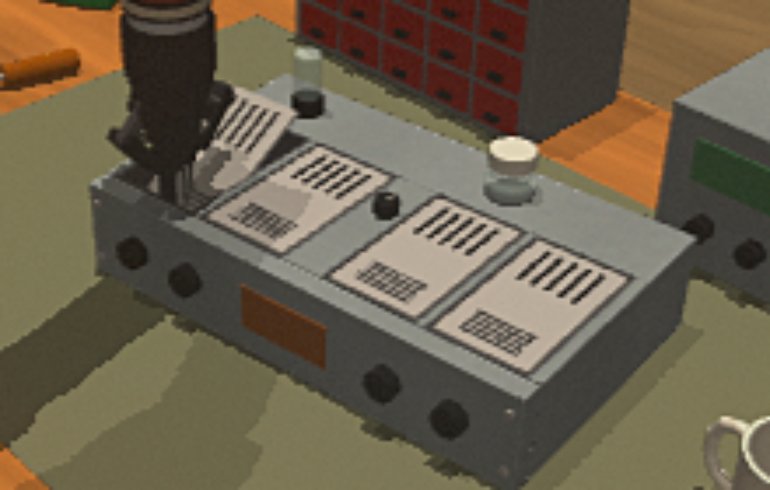

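Request:
{"api": "play_rows", "payload": {"moves": [[0.2,0,0,0,0,0],[0.2,0,0,0,0,0],[0.2,0,0,0,0,0],[0,0,0,0,0,0],[0,0,0,0,0,0]]}}

```text
t: 11.17
ee_pos: [0.5476, 0.0848, 0.0242]
orientation: [0.705, -0.047, 0.706, 0.047]
force: [-0.4, 0.0, 0.1]
opening: -0.0001
```

Request:
{"api": "play_rows", "payload": {"moves": [[0.15,0,0,0,0,0],[0,0,0,0,0,0],[0,0,0,0,0,0]]}}

```text
t: 11.42
ee_pos: [0.5481, 0.0849, 0.023]
orientation: [0.705, -0.047, 0.706, 0.047]
force: [0.2, -0.1, 0.9]
opening: 0.0003
```

```bash
python3 pic.py 7;python3 tilt.py side7.npz
```

```text
11.5167 [0.54800737 0.08487209 0.02296721] [ 0.08822302 -0.44543743  0.34531452]
222 tilt 0.6198028632027094 0.08803970562076022
```

Request:
{"api": "play_rows", "payload": {"moves": [[0.1,0,0,0,0,0],[0,0,0,0,0,0],[0,0,0,0,0,0]]}}

```text
t: 11.77
ee_pos: [0.5483, 0.0849, 0.0221]
orientation: [0.706, -0.047, 0.705, 0.047]
force: [0.9, -0.4, 1.1]
opening: -0.0
```

Request:
{"api": "play_rows", "payload": {"moves": [[0.1,0,0,0,0,0],[0,0,0,0,0,0],[0,0,0,0,0,0]]}}

```text
t: 12.02
ee_pos: [0.5481, 0.0849, 0.021]
orientation: [0.705, -0.047, 0.706, 0.047]
force: [0.8, -0.2, 2.1]
opening: -0.0002
```

Request:
{"api": "play_rows", "payload": {"moves": [[0.1,0,0,0,0,0],[0,0,0,0,0,0],[0,0,0,0,0,0]]}}

```text
t: 12.27
ee_pos: [0.5484, 0.0849, 0.0204]
orientation: [0.706, -0.047, 0.705, 0.047]
force: [-1.6, -0.1, 3.9]
opening: 0.0
```

```bash
python3 pic.py 8;python3 tilt.py side8.npz
```

```text
12.3667 [0.54834813 0.0849583  0.02036692] [0.05391928 0.1935897  4.51245497]
216 tilt 0.6597770264202771 0.08806781515386973
```

Request:
{"api": "play_rows", "payload": {"moves": [[0.1,0,0,0,0,0],[0,0,0,0,0,0],[0,0,0,0,0,0]]}}

```text
t: 12.62
ee_pos: [0.5485, 0.085, 0.0201]
orientation: [0.706, -0.047, 0.705, 0.047]
force: [-2.3, 1.0, 9.6]
opening: -0.0003
```

Request:
{"api": "play_rows", "payload": {"moves": [[0.1,0,0,0,0,0],[0,0,0,0,0,0],[0,0,0,0,0,0]]}}

```text
t: 12.87
ee_pos: [0.5486, 0.085, 0.0199]
orientation: [0.706, -0.047, 0.705, 0.047]
force: [-2.6, -0.9, 13.2]
opening: -0.0001
```

The stop is reached: force rises sharply with no further travel. I'll withdraw straight up, keeping the jaw shut.

Request:
{"api": "play_rows", "payload": {"moves": [[-0.3,0,0,0,0,0],[-0.6,0,0,0,0,0],[-1,0,0,0,0,0],[-2,0,0,0,0,0],[-2,0,0,0,0,0],[-2,0,0,0,0,0],[-2,0,0,0,0,0],[-2,0,0,0,0,0],[-2,0,0,0,0,0],[0,0,0,0,0,0],[0,0,0,0,0,0],[0,0,0,0,0,0]]}}

```text
t: 13.87
ee_pos: [0.5474, 0.0847, 0.1565]
orientation: [0.705, -0.047, 0.706, 0.047]
force: [-0.2, -0.2, -0.8]
opening: -0.0002
```

```bash
python3 pic.py 9;python3 tilt.py side9.npz; python3 tilt.py wrist9.npz; python3 - <<'E'
from plant import imaging
from h import *
d=imaging.get_image("scene");cv2.imwrite("pics/scene9.png",d["image"][:,:,::-1])
E
```

```text
13.9667 [0.54713236 0.08467895 0.15585331] [-0.48799636  0.18458421 -0.32550644]
286 tilt 0.6397782527962727 0.08924789111073478
6330 tilt 0.6435071582414441 0.09206295293937149
```

View pics/side9.png

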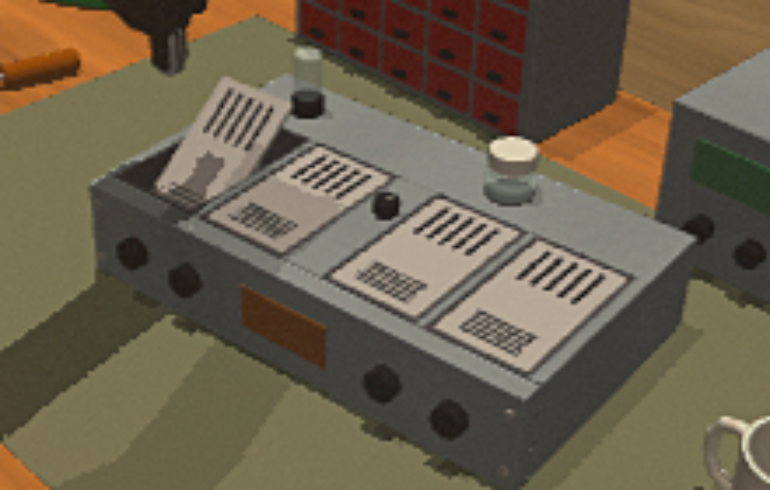

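View pics/scene9.png

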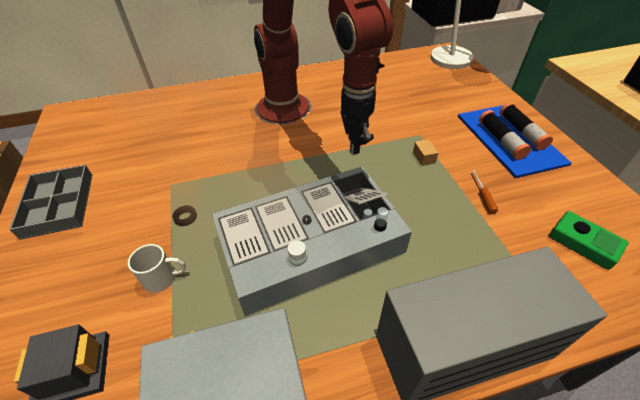

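The left hatch stands open at about 0.64 rad (side ~(225,140)). The other three are flush and the loose items haven't moved. The arm is clear, so I'm handing in.

```bash
python3 -c "
from plant import job
print(job.job_done())"
```

```text
the job is handed in; nothing more can be done
None
```

The unlatched hatch is the leftmost one, 160 mm left of the chassis centre (+y). It is now fully open, and I handed the job in at about 14 s.

- **Search:** I pressed the left-middle hatch first. Its force rose to 6 N in about 1 mm, so I took it as latched and left it. The leftmost hatch gave way at about 2 N. I did not press the two right-hand hatches.
- **Opening:** I pushed the leftmost hatch down until it met its stop, where the force rose to 13 N with almost no further travel. Then I lifted the fingers straight up.
- **Last checks:** After I lifted the fingers clear, the tilt measured 0.640 (side camera) and 0.644 (wrist camera), against a stop of 0.65. The other three hatches look flush, the loose things look unmoved in the images, and the arm was touching nothing.
- **Disagreement:** The reported fingertip height was about 37 mm lower than where the fingertips appeared in the images and made contact. I went by the images and the contact force instead.

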